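Clip a slide holder over the light window

TASK

With one fingertip press the blue thumb bar of the light stage down and keep it down so that the spring clip's foot stays raised, and meanwhile with the other fingertip push the orange slide holder along its lane beneath the foot until it is fully home against the red end stop. Then let the clip come down on the holder and move clear. Only push the holder, do not lift or tip it, and leave everything else where it stands.

Things in the scene. Friction and masses are not known exactly. Their poses are not given: they have to be found in the camera images.
- stage: Fixed grey light stage: slab from x = -120 to +100 mm, y = -85 to +85 mm about its origin, which lies on the bench; flat deck 30 mm above it. Its x axis is the push direction. A 52 mm wide lane along x, centred at y = -34 mm, lies between rails 4 mm high (x = -59 to +76 mm, open at the -x end) and ends at a red stop 7 mm high, its face at x = +75 mm.
- clip (a joint): Angle of the spring clip, a seesaw: 0 at rest, 0.32 (rigid stop) with the thumb bar fully pressed. Pressing the bar straight down anywhere along it raises the foot across the axle; about 3 N starts it, 6 N holds it fully down; it springs back when let go. From about 0.20 the holder passes freely beneath the foot. Resting on the holder's plate the clip reads about 0.15.
- bar (a point): Centre of the top face of the clip's blue thumb bar, 112 mm long (stage x = -100 to +12 mm), 28 mm wide (y = +23 to +51 mm), 4 mm thick, smooth: a fingertip can slide along it. At rest it slopes up away from the axle, its centre 17 mm above the deck; fully pressed it is level, its top 6 mm above the deck, its centre at stage y = +37 mm.
- foot (a point): Centre of the underside of the clip's foot, a blue block 20 (x) x 12 (y) mm on a steel arm over the lane, at stage x = +48 to +68 mm, y = -24 to -36 mm. 3 mm above the deck at rest, so it blocks the 8 mm thick holder; about 14 mm above it when the bar is fully pressed.
- axle (a point): Middle of the clip's steel axle, 8 mm thick, along stage x at y = +4 mm, 14 mm above the deck, between two dark bearings 22 mm high, 6 (x) x 12 (y) mm, at stage x = -106 and +73.5 mm.
- home (a point): Point on the deck where the centre of the holder's underside belongs (stage x = +35, y = -34 mm, z = +30 mm): the holder's front edge is then against the end stop. Axes as the stage's.
- holder: Orange slide holder, about 60 g, loose in the lane: plate 80 (x) x 46 (y) x 8 mm with a pale slide, and across its rear (-x) end a tab 6 mm thick, 46 mm wide, rising to 20 mm above the deck; the tab's rear face is 40 mm behind the origin. Origin: centre of the underside. x points to the end stop. It starts 30 to 50 mm short of home, just short of the foot.
- spare: Green slide holder of the same shape lying on the bench beside the stage (its +y side); a bystander. Origin at the centre of its underside.
- stopper: Black rubber stopper, 26 mm across and 24 mm high, standing on the slab's far +y corner, at about stage x = +72, y = +66 mm. Bystander.
- vial: Small amber jar, 30 mm across, 58 mm high, standing on the bench beyond the stage's +x end. Bystander.
- dish: Clear closed dish, 94 mm across, 18 mm high, on the bench at the stage's -y side. Bystander.
- beaker: Glass beaker, 72 mm across, 95 mm high, at the back of the bench. Bystander.
- cylinder: Measuring cylinder, foot 64 mm across, 203 mm high, at the back of the bench. Bystander.
- wash: White bottle with red cap, 64 mm across, 160 mm high, at the back of the bench. Bystander.
- brush: Test-tube brush 240 mm long (twisted wire handle with a loop, brown bristles 24 mm across) lying on the bench to the robot's right, origin at the middle of its underside. Bystander.
There are look-alikes about, which are no part of the job. Several things have the shape of the holder; the one meant has the colours described above.

How it is judged:
By the outcome, as a careful person would: the job done as asked, in the order asked, and still so for the second after the job is handed in, with the robot touching nothing.
It also fails if it takes over 38 s, if anything falls off the work surface, if the arm or the gripper's body presses on something with over 40 N, if the wrist force passes 120 N, or if a joint passes its speed limit or range.

ROBOT

A 7-joint arm with a two-finger parallel gripper is mounted at the origin on the work surface. World frame = base frame: x ahead of the robot, y to its left, z up, the work surface at z = 0. Lengths are in m, angles in rad, forces in N, time in s.
With the tool pointing down it reaches from about 0.35 to 0.9 m from the base axis. Payload 8.1 kg.
Tool frame: the origin (TCP) lies between the finger pads; the fingertips stand 22 mm ahead of it and the grasp point (between the pads) lies 3 mm ahead of it (ctrl.tcp_to_tips is the distance from the TCP to the fingertips, in m); x points along the fingers, z is the direction in which the jaws open and shut, and the axes are right-handed (so a half turn about x gives the same grasp; the last joint's range is limited). The gripper opens to 92 mm and grips with 3 to 60 N. Pads are 19 mm wide; open, the fingers measure 130 mm over their backs; the gripper's body (75 mm by 190 mm) begins 47 mm behind the grasp point.
Start: joints at [-1.383, 0.434, 0.025, 1.573, -0.012, 1.134, -0.075], TCP at [0.179, 0.599, 0.221] pointing down, gripper open.
Joint ranges: [-2.62, 2.62], [-0.44, 2.09], [-1.27, 1.32], [0.08, 2.57], [-1.32, 4.46], [0.12, 2], [-2.74, 2.74]. Speed limits (rad/s): [2.22, 2.22, 3.01, 3.01, 3.14, 3.14, 3.14].

INTERFACE

Orientations are given as [roll, pitch, yaw] about the fixed x, y, z axes, in that order (R = Rz(yaw) Ry(pitch) Rx(roll)).
In Python, from bench import ctrl gives the robot as it stands.
- The arm moves only by the shell command python3 -m inch 'ROWS'. ROWS is JSON, one flat list of numbers, 7 for each row, row after row: the turn, a rotation vector about the tool's x, y, z as a fraction of full scale, then the shift along the tool's x, y, z as a fraction of full scale, then the closure in counts, from 0 (fully open) to 255 (shut). In form: [ax, ay, az, dx, dy, dz, fingers, ax, ay, az, dx, dy, dz, fingers, ...]. A call has 1 to 20 rows; each row is the pose to reach, as a shift and turn from the pose measured when the call began, along the tool's axes at that moment, turning the shorter way round; what a row does not reach only later rows make up. Full scale, the value 1, is 0.4 m for a shift and 180 degrees for a turn. A row lasts 1/8 s, in which the tool goes at most 62.5 mm and 10.7 degrees, less where a joint would pass 70% of its speed; a pose out of reach is approached as far as the arm can. A call with a number of a shift or a turn outside -1 to 1 is refused whole. A call with a gripper value outside its range is refused whole. The fingers move at their own pace and stop on an object; the grip force is fixed at half the most. Time passes only in rows, so rows that repeat a pose let the fingers close. It gives the time, the measured TCP pose, the force and the opening at its end, in the units of the state.
- ctrl.observe(): the state, without advancing time (a new reading comes with each control period).
- ctrl.grab_frame(name): name is "side" or "top" or "wrist"; returns a dict with "img" (384x512x3 uint8, red, green, blue), "fx", "fy", "cx", "cy" (pixels), "R" (3x3) and "t" (3): a world point X has camera coordinates R X + t. Camera axes: x right, y down, z forward; pixel columns grow to the right and rows downward; lengths in m; the calibration is good to about 2 mm. A picture is of the moment at which its call begins. There is no depth.
- ctrl.job_done(): hands the job in, once; it reports no verdict.
The state is a dict: "time_s": time; "joints": joint angles; "dq": joint speeds; "joint_torque": joint torques, N m; "tcp_pos": TCP position; "eef_rot": TCP orientation; "contact_force": force on the tool from outside, world axes, zero at the start; "wrist_torque": the same for the moment, N m; "opening": opening from 0.0 (shut) to 1.0 (fully open).
Only numpy, scipy, OpenCV 4.12 (cv2) and the standard library are available. Lean on these libraries where they do the work, as an engineer would, in place of code of your own. Each camera call takes 0.05 s, during which the arm holds its last target.

## Working session

There is one attempt and no reset: what is moved stays moved. The work goes in short steps, Python scripts to look and compute and a shell command to move; the robot and the scene stay as the last step left them, time stands still between calls to the robot, and variables do not carry over. Pictures are saved under pics/ and viewed, and the job is handed in when it is done.

```bash
ls; mkdir -p pics; python3 - <<'E'
from bench import ctrl
import cv2
s=ctrl.observe()
for k in s: print(k,s[k])
print(ctrl.tcp_to_tips)
for n in ["side","top","wrist"]:
    f=ctrl.grab_frame(n); cv2.imwrite(f"pics/{n}0.png",f["img"][:,:,::-1])
    print(n,f["fx"],f["cx"],f["cy"],f["R"],f["t"])
E
```

```text
pics
time_s 0.0
joints [-1.38257358  0.43527297  0.02496499  1.57409806 -0.01160058  1.13398759
 -0.07510366]
dq [-0.00091418 -0.0015062   0.00039318  0.00063017 -0.00166544 -0.00050719
  0.0006584 ]
joint_torque [ 3.50219898e-04 -6.67861390e+01  9.85274389e-01 -3.14447844e+01
 -6.04531635e-02  4.29125573e-02  1.62373358e-04]
tcp_pos [0.17911467 0.59824088 0.22051346]
eef_rot [-3.0526441   1.56917532 -1.772737  ]
contact_force [-0.2423625   0.65903232 -0.51965225]
wrist_torque [-0.01173207  0.00317383 -0.01957168]
opening 0.9971274109381337
0.022
side 436.619211943189 258.8637567547808 186.52328918066473 [[-0.98967923 -0.14314492  0.00667492]
 [-0.08844711  0.57353242 -0.81439405]
 [ 0.11274809 -0.80657926 -0.58027387]] [0.55337119 0.15012912 1.11929145]
top 383.8967302587092 254.2244583898189 201.49624608280735 [[ 0.00935214 -0.99995045 -0.00341134]
 [-0.99800458 -0.00912079 -0.06247938]
 [ 0.06244517  0.00398885 -0.99804042]] [-0.07740749  0.5456202   1.04047895]
wrist 296.98797310842576 256.4823253625203 194.42048794504407 [[ 0.2869665   0.95793939 -0.00153223]
 [ 0.91756305 -0.27441091  0.28770942]
 [ 0.27518772 -0.08396888 -0.95771653]] [-0.62477413 -0.03402588  0.39059152]
```

View pics/side0.png

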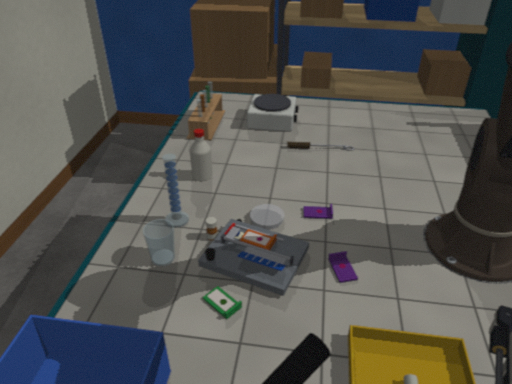

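View pics/top0.png

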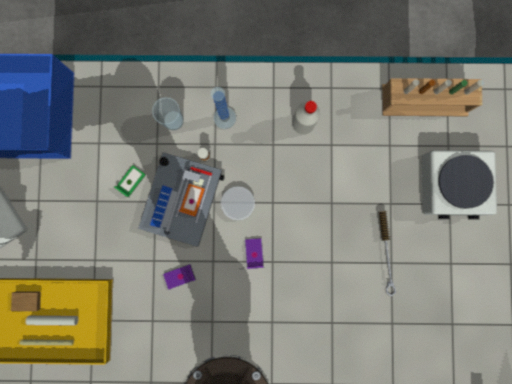

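View pics/wrist0.png

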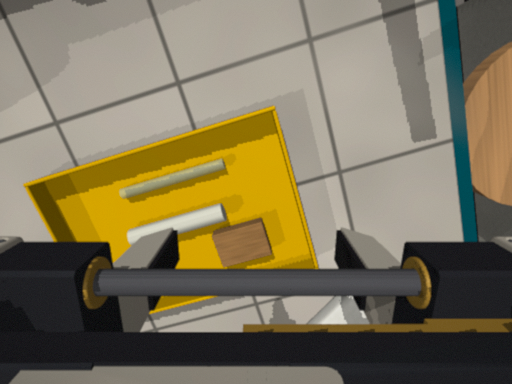

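The top view shows several holder shapes: orange in the lane at about (192,200), green (130,180), and purple (180,276) and (254,252). Only the orange one lies in the lane and has the described colour. I'll confirm this in an enlarged crop.

```bash
python3 - <<'E'
import cv2
a=cv2.imread("pics/top0.png")[135:260,105:265]; b=cv2.imread("pics/side0.png")[205:325,180:330]
cv2.imwrite("pics/topc.png",cv2.resize(a,None,fx=5,fy=4.8,interpolation=cv2.INTER_CUBIC)[:600,:800])
cv2.imwrite("pics/sidec.png",cv2.resize(b,None,fx=5,fy=5,interpolation=cv2.INTER_CUBIC))
E
```

```text
(no output)
```

View pics/topc.png

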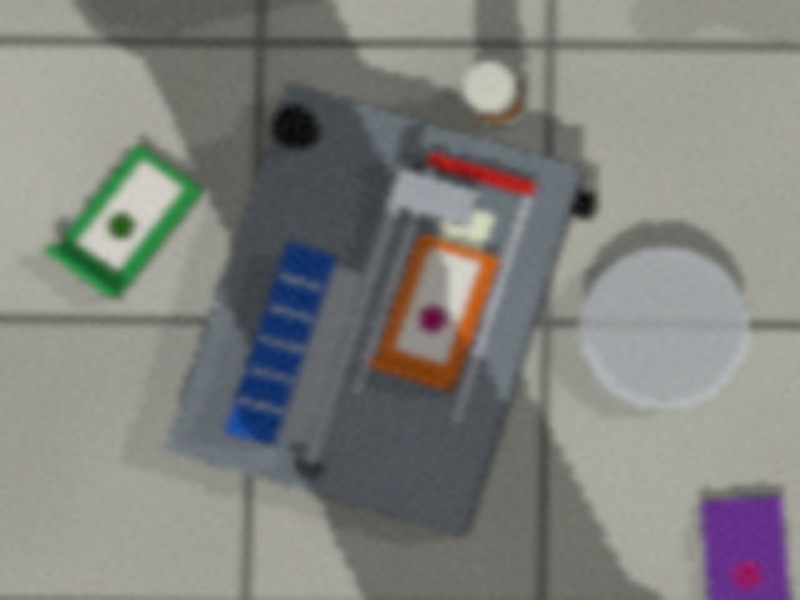

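View pics/sidec.png

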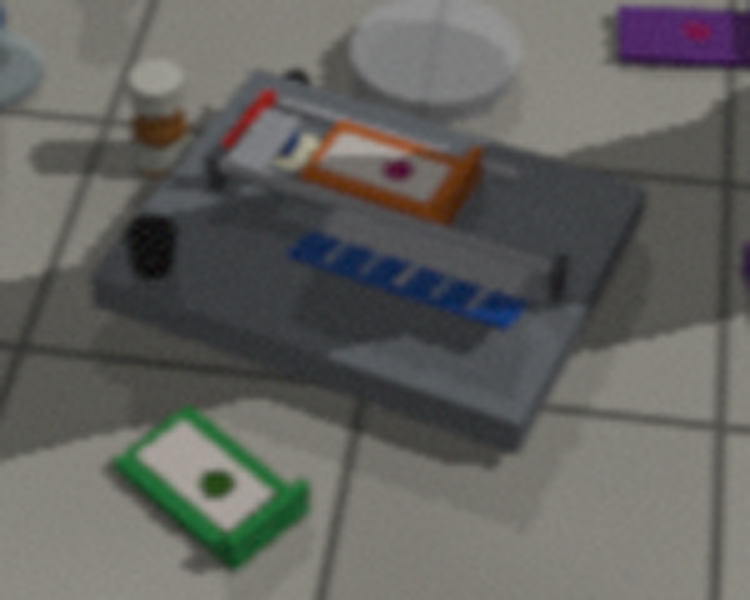

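```bash
cat > h.py <<'E'
import numpy as np,cv2
from bench import ctrl
def ray(f,u,v,z):
    R=np.array(f["R"]);t=np.array(f["t"]);c=-R.T@t
    d=R.T@np.array([(u-f["cx"])/f["fx"],(v-f["cy"])/f["fy"],1.])
    return c+d*(z-c[2])/d[2]
def proj(f,X):
    p=np.array(f["R"])@np.array(X)+np.array(f["t"]);return f["fx"]*p[0]/p[2]+f["cx"],f["fy"]*p[1]/p[2]+f["cy"]
def mask(f,name,box=None):
    h=cv2.cvtColor(f["img"],cv2.COLOR_RGB2HSV);H,S,V=[h[...,i].astype(int) for i in range(3)]
    m={"blue":(H>100)&(H<125)&(S>130)&(V>50),"red":((H<5)|(H>174))&(S>150)&(V>70),"orange":(H>6)&(H<18)&(S>160)&(V>80)}[name]
    m=m.astype(np.uint8)
    if box: k=np.zeros_like(m);k[box[1]:box[3],box[0]:box[2]]=1;m=m*k
    return m
def rect(m):
    y,x=np.nonzero(m);return cv2.minAreaRect(np.stack([x,y],1).astype(np.float32)),len(x)
E
python3 - <<'E'
from h import *
f=ctrl.grab_frame("top")
cor=[ray(f,105+x/5,135+y/4.8,.03) for x,y in [(290,85),(580,165),(465,535),(170,445)]]
c=np.array(cor);print(c.round(4));
a=c[0]-c[3];b=c[1]-c[2];print(np.linalg.norm(a),np.linalg.norm(b),np.linalg.norm(c[0]-c[1]),np.linalg.norm(c[3]-c[2]),[np.arctan2(v[1],v[0]) for v in (a,b,c[0]-c[1],c[3]-c[2])])
for n,z,box in [("blue",.045,(130,170,185,240)),("red",.037,(180,150,220,190)),("orange",.038,(175,170,210,225))]:
    r,k=rect(mask(f,n,box)); P=np.array([ray(f,*p,z) for p in cv2.boxPoints(r)])
    e=[P[1]-P[0],P[2]-P[1]]
    print(n,k,r[0],P.mean(0).round(4),[(np.linalg.norm(v).round(4),np.arctan2(v[1],v[0]).round(3)) for v in e])
E
```

```text
[[0.6774 0.1792 0.03  ]
 [0.6327 0.0193 0.03  ]
 [0.4224 0.0784 0.03  ]
 [0.4714 0.2393 0.03  ]]
0.2145309829958603 0.21844030689260677 0.1660138171286971 0.16828929333860784 [np.float64(-0.2842093586278374), np.float64(-0.2737893705093937), np.float64(1.2984478844688723), np.float64(1.2751276670642606)]
blue 329 (160.4000244140625, 206.29998779296875) [0.5295 0.1789 0.045 ] [(np.float64(0.1107), np.float64(-0.298)), (np.float64(0.0265), np.float64(-1.883))]
red 57 (200.7523193359375, 170.82569885253906) [0.6272 0.0736 0.037 ] [(np.float64(0.0073), np.float64(-0.271)), (np.float64(0.0569), np.float64(-1.854))]
orange 186 (191.65000915527344, 199.54998779296875) [0.5488 0.0966 0.038 ] [(np.float64(0.0786), np.float64(-0.301)), (np.float64(0.0438), np.float64(-1.884))]
```

```bash
cat >> h.py <<'E'
from scipy.spatial.transform import Rotation as Ro
O=np.array([.5615,.128]);YAW=-.285
def S2W(x,y,z): c,s=np.cos(YAW),np.sin(YAW); return np.array([O[0]+(c*x-s*y)/1e3,O[1]+(s*x+c*y)/1e3,z/1e3])
def W2S(P): c,s=np.cos(YAW),np.sin(YAW); d=(np.array(P)[:2]-O)*1e3; return np.array([c*d[0]+s*d[1],-s*d[0]+c*d[1],P[2]*1e3])
def plan(sx,sy,tipz):
    s=ctrl.observe();R=Ro.from_euler("xyz",s["eef_rot"]).as_matrix();p=np.array(s["tcp_pos"])
    T=S2W(sx,sy,tipz)+np.array([0,0,.022]); z=S2W(0,1,0)-S2W(0,0,0);z/=np.linalg.norm(z)
    if z@R[:,2]<0:z=-z
    x=np.array([0,0,-1.]);G=np.stack([x,np.cross(z,x),z],1)
    print("tool axes\n",R.round(3)); print("tcp stage",W2S(p-[0,0,.022]).round(1),"target",T.round(4))
    print("turn frac",(Ro.from_matrix(R.T@G).as_rotvec()/np.pi).round(4),"shift frac",(R.T@(T-p)/.4).round(4))
    print("t",s["time_s"],"F",np.round(s["contact_force"],1),"open",round(s["opening"],3),"q",np.round(s["joints"],2))
E
python3 - <<'E'
from h import *
f=ctrl.grab_frame("side")
print(f["img"].shape)
for n,z,box,st in [("blue",.045,(230,245,290,275),(-44,38,45)),("red",.037,(220,215,240,238),(78,-34,35)),("orange",.038,(238,225,280,253),(-3,-34,38))]:
    r,k=rect(mask(f,n,box)); print(n,k,np.round(r[0],1),W2S(ray(f,*r[0],z)).round(1),"exp",st)
f=ctrl.grab_frame("top")
for n,z,box,st in [("blue",.045,(130,170,185,240),(-44,38,45)),("red",.037,(180,150,220,190),(78,-34,35)),("orange",.038,(175,170,210,225),0)]:
    r,k=rect(mask(f,n,box)); print(n,W2S(ray(f,*r[0],z)).round(1))
plan(-68,2,150)
E
```

```text
(384, 512, 3)
blue 213 [260.9 260.8] [-47.   42.6  45. ] exp (-44, 38, 45)
red 26 [229.3 228.3] [ 76.7 -35.7  37. ] exp (78, -34, 35)
orange 111 [257.7 238.9] [ -6.1 -28.9  38. ] exp (-3, -34, 38)
blue [-44.7  40.2  45. ]
red [ 78.4 -32.8  37. ]
orange [ -3.5 -33.7  38. ]
tool axes
 [[-0.    -0.958  0.287]
 [-0.     0.287  0.958]
 [-1.    -0.    -0.   ]]
tcp stage [-499.2  344.1  199.1] target [0.4968 0.149  0.172 ]
turn frac [-0.0019 -0.0002  0.    ] shift frac [ 0.1232 -1.083  -0.8489]
t 0.3 F [ 0.5 -0.1 -1.5] open 1.0 q [-1.38  0.43  0.03  1.57 -0.01  1.13 -0.08]
```

The pose agrees between the two views to about 3 mm, and the tool's jaw axis already lies along stage y. I'll move over the stage first.

```bash
python3 -m inch '[-0.002,0,0,0,-0.95,-0.75,100, -0.002,0,0,0,-0.95,-0.75,100, -0.002,0,0,0,-0.95,-0.75,100, -0.002,0,0,0,-0.95,-0.75,100, -0.002,0,0,0,-0.95,-0.75,100, -0.002,0,0,0,-0.95,-0.75,100, -0.002,0,0,0,-0.95,-0.75,100, -0.002,0,0,0,-0.95,-0.75,100, -0.002,0,0,0,-0.95,-0.75,100, -0.002,0,0,0,-0.95,-0.75,100, -0.002,0,0,0,-0.95,-0.75,100, -0.002,0,0,0,-0.95,-0.75,100]'; python3 - <<'E'
from h import *
plan(-68,2,110)
E
```

```text
time_s: 1.8
tcp_pos: [0.4566, 0.2033, 0.2212]
eef_rot: [2.663, 1.57, -2.332]
contact_force: [-0.2, 0.3, 0.4]
opening: 0.608
tool axes
 [[-0.    -0.96   0.279]
 [-0.     0.279  0.96 ]
 [-1.     0.    -0.   ]]
tcp stage [-121.8   42.7  199.2] target [0.4968 0.149  0.132 ]
turn frac [ 0.0008 -0.0001 -0.0001] shift frac [ 0.2231 -0.1343 -0.1021]
t 1.8 F [-0.2  0.3  0.4] open 0.608 q [-0.71  0.23  0.22  1.89 -0.06  1.03  0.83]
```

```bash
python3 -m inch '[0.001,0,0,0.2,-0.134,-0.102,100, 0.001,0,0,0.223,-0.134,-0.102,100, 0.001,0,0,0.223,-0.134,-0.102,100, 0.001,0,0,0.223,-0.134,-0.102,100, 0.001,0,0,0.223,-0.134,-0.102,100, 0.001,0,0,0.223,-0.134,-0.102,100]'; python3 - <<'E'
from h import *
plan(-68,2,60)
for n in ["top","wrist","side"]:
    f=ctrl.grab_frame(n)
    im=f["img"][:,:,::-1]
    if n=="side": im=cv2.resize(im[190:310,180:330],None,fx=5,fy=5)
    if n=="top": im=cv2.resize(im[135:260,105:265],None,fx=4.8,fy=4.8)
    cv2.imwrite(f"pics/{n}1.png",im)
E
```

```text
time_s: 2.55
tcp_pos: [0.4969, 0.1502, 0.133]
eef_rot: [-0.724, 1.569, 0.562]
contact_force: [-0.7, 0.3, -0.2]
opening: 0.608
tool axes
 [[ 0.001 -0.96   0.28 ]
 [ 0.001  0.28   0.96 ]
 [-1.    -0.001  0.001]]
tcp stage [-68.2   3.1 111. ] target [0.4968 0.149  0.082 ]
turn frac [0.0002 0.0003 0.0003] shift frac [ 0.1275 -0.0004 -0.0029]
t 2.55 F [-0.7  0.3 -0.2] open 0.608 q [-0.58  0.36  0.24  1.95 -0.11  0.84  1.01]
```

View pics/wrist1.png

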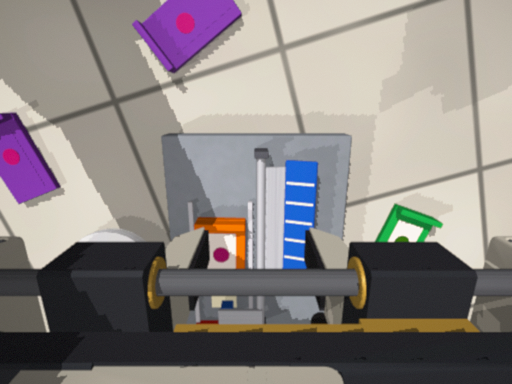

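View pics/side1.png

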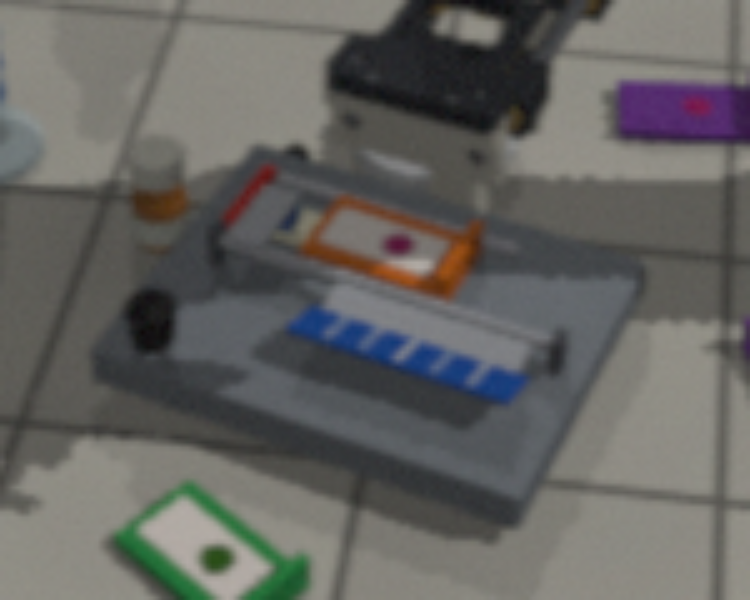

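View pics/top1.png

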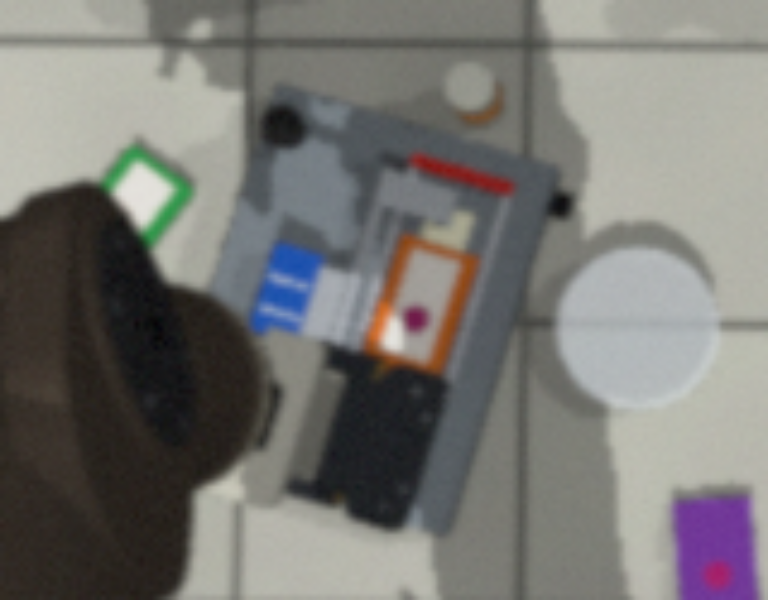

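Wrist view: the slab's rear edge lies on row 135 (cols 163–350), the blue bar spans cols 285–318, the orange tab is at (220,222), and the two fingers sit on either side of the axle. I'll measure this close view to refine the stage pose.

```bash
python3 - <<'E'
from h import *
f=ctrl.grab_frame("wrist")
print("slab rear corners (exp -120,+-85):",[W2S(ray(f,u,v,.03)).round(1) for u,v in [(163.5,135),(350,135)]])
print("bar rear corners (exp -100)",[W2S(ray(f,u,v,z)).round(1) for u,v,z in [(287,160,.044),(317.5,162,.052)]])
print("tab top ends (exp y -57,-11)",[W2S(ray(f,u,v,.05)).round(1) for u,v in [(196,219),(245,219)]])
for dz in (0,): 
  p=np.array(ctrl.observe()["tcp_pos"]);
  for y in(-28,28): print(np.round(proj(f,S2W(-68,3+y,111)),0), np.round(proj(f,S2W(-68+9.5,3+y,111)),0))
im=cv2.resize(f["img"][120:330,150:370,::-1],None,fx=2.8,fy=2.8,interpolation=cv2.INTER_CUBIC)
cv2.imwrite("pics/w2.png",im)
E
```

```text
slab rear corners (exp -120,+-85): [array([-122.8,  -78.5,   30. ]), array([-122.8,   85.2,   30. ])]
bar rear corners (exp -100) [array([-103.1,   29.1,   44. ]), array([-102.9,   53.5,   52. ])]
tab top ends (exp y -57,-11) [array([-51.7, -50.3,  50. ]), array([-51.7,  -7. ,  50. ])]
[215. 230.] [215. 243.]
[298. 230.] [298. 243.]
```

View pics/w2.png

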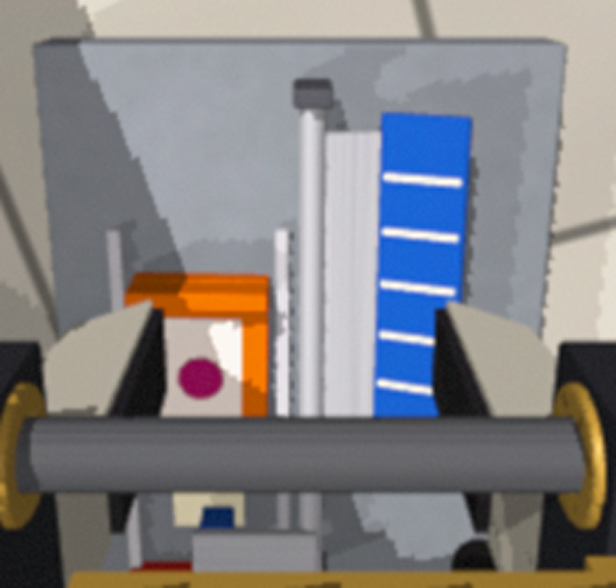

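The wrist view puts the slab centre almost exactly under the TCP, so I'm averaging the views and shifting the stage estimate by about (-1.5, +2.5) mm. Next I'll descend to just above the bar, with the finger 8 mm or more behind the tab.

```bash
cat >> h.py <<'E'
O=S2W(-1.5,2.5,0)[:2]
E
python3 -m inch '[0,0,0,0.05,0.004,0,100, 0,0,0,0.10,0.007,0,100, 0,0,0,0.14,0.008,0,100, 0,0,0,0.14,0.008,0,100, 0,0,0,0.14,0.008,0,100]'; python3 - <<'E'
from h import *
plan(-70,1,36)
for n in ["wrist","side"]:
    f=ctrl.grab_frame(n)
    im=f["img"][:,:,::-1]
    if n=="side": im=cv2.resize(im[190:310,180:330],None,fx=5,fy=5,interpolation=cv2.INTER_CUBIC)
    cv2.imwrite(f"pics/{n}2.png",im)
E
```

```text
time_s: 3.38
tcp_pos: [0.4941, 0.1504, 0.0768]
eef_rot: [-1.034, 1.57, 0.251]
contact_force: [-0.1, 0.1, -0.1]
opening: 0.607
tool axes
 [[ 0.001 -0.96   0.282]
 [ 0.     0.282  0.96 ]
 [-1.    -0.001  0.   ]]
tcp stage [-69.5   0.   54.8] target [0.4939 0.1515 0.058 ]
turn frac [-0.0001  0.0001  0.0002] shift frac [0.047  0.0014 0.0025]
t 3.375 F [-0.1  0.1 -0.1] open 0.607 q [-0.56  0.44  0.22  2.01 -0.14  0.7   1.03]
```

View pics/wrist2.png

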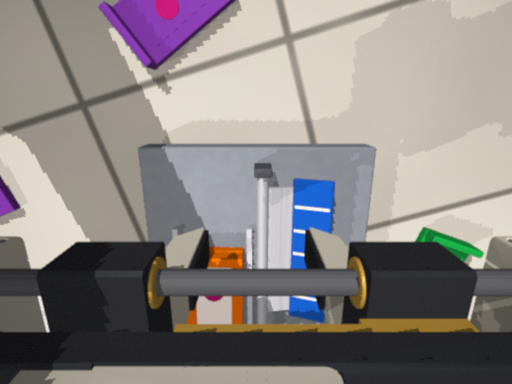

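View pics/side2.png

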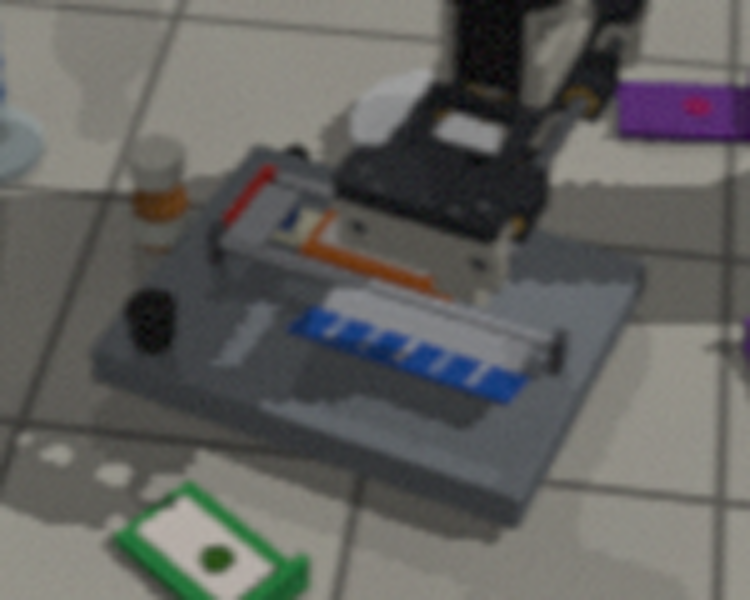

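Wrist view: the right fingertip at (308,232) sits over the bar's middle (cols 292–330). The left fingertip at (206,232) is behind the tab, whose visible right end is at (243,250). I'll press now.

```bash
python3 -m inch '[0,0,0,0.015,0.001,0.002,100, 0,0,0,0.025,0.001,0.002,100, 0,0,0,0.035,0.001,0.002,100, 0,0,0,0.042,0.001,0.002,100, 0,0,0,0.047,0.001,0.002,100, 0,0,0,0.047,0.001,0.002,100]'; python3 - <<'E'
from h import *
plan(-70,1,36)
for n in ["wrist","side"]:
    f=ctrl.grab_frame(n)
    im=f["img"][:,:,::-1]
    if n=="side": im=cv2.resize(im[190:310,180:330],None,fx=5,fy=5,interpolation=cv2.INTER_CUBIC)
    cv2.imwrite(f"pics/{n}3.png",im)
E
```

```text
time_s: 4.22
tcp_pos: [0.4941, 0.1513, 0.0581]
eef_rot: [-0.94, 1.57, 0.346]
contact_force: [0.5, -0.0, 0.3]
opening: 0.608
tool axes
 [[ 0.001 -0.96   0.281]
 [ 0.     0.281  0.96 ]
 [-1.    -0.001  0.001]]
tcp stage [-69.8   0.9  36.1] target [0.4939 0.1515 0.058 ]
turn frac [-0.0001  0.0002  0.0003] shift frac [0.0002 0.0005 0.0002]
t 4.225 F [ 0.5 -0.   0.3] open 0.608 q [-0.56  0.47  0.21  2.03 -0.15  0.66  1.04]
```

View pics/wrist3.png

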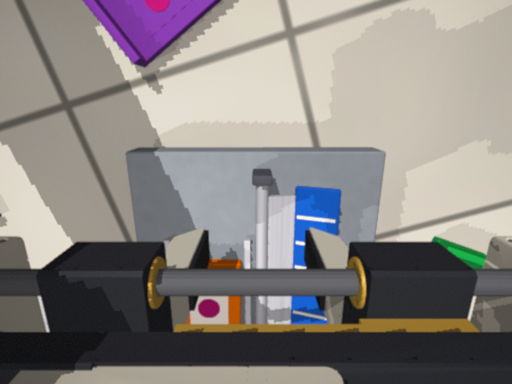

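View pics/side3.png

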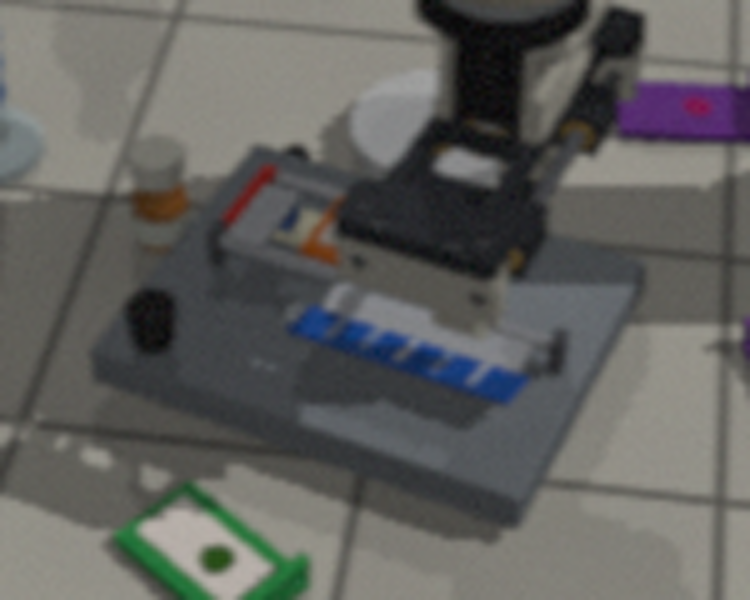

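There's no contact force and the bar hasn't moved, so the partly open fingers are evidently shorter than nominal. I'll keep descending in small steps and watch the force.

```bash
python3 -m inch '[0,0,0,0.01,0,0,100, 0,0,0,0.02,0,0,100, 0,0,0,0.02,0,0,100]';  python3 -m inch '[0,0,0,0.008,0,0,100, 0,0,0,0.008,0,0,100]'; python3 - <<'E'
from h import *
plan(-70,1,36)
for n in ["wrist","side"]:
    f=ctrl.grab_frame(n)
    im=f["img"][:,:,::-1]
    if n=="side": im=cv2.resize(im[190:310,180:330],None,fx=5,fy=5,interpolation=cv2.INTER_CUBIC)
    cv2.imwrite(f"pics/{n}4.png",im)
E
```

```text
time_s: 4.7
tcp_pos: [0.4939, 0.1513, 0.0499]
eef_rot: [-0.978, 1.57, 0.307]
contact_force: [-0.3, 0.2, 0.4]
opening: 0.609
time_s: 4.95
tcp_pos: [0.4937, 0.1512, 0.0464]
eef_rot: [-1.138, 1.57, 0.147]
contact_force: [0.3, -0.1, 0.8]
opening: 0.606
tool axes
 [[ 0.    -0.96   0.281]
 [ 0.     0.281  0.96 ]
 [-1.    -0.     0.   ]]
tcp stage [-70.1   0.7  24.4] target [0.4939 0.1515 0.058 ]
turn frac [-0.0001  0.      0.0001] shift frac [-0.0289 -0.0002  0.0007]
t 4.95 F [ 0.3 -0.1  0.8] open 0.606 q [-0.55  0.49  0.2   2.03 -0.16  0.63  1.04]
```

View pics/wrist4.png

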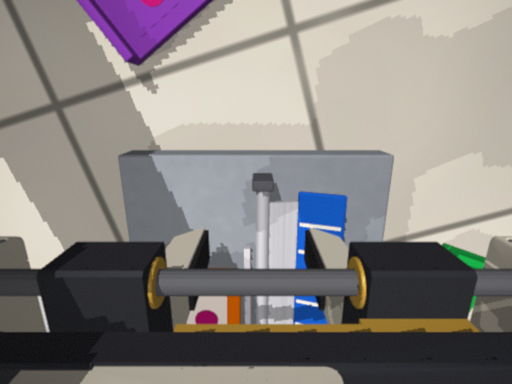

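View pics/side4.png

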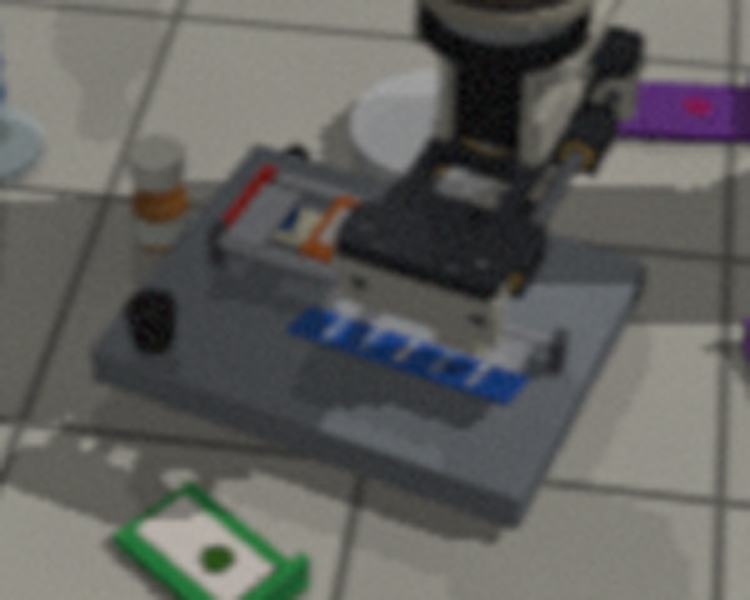

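```bash
python3 - <<'E'
from h import *
f=ctrl.grab_frame("side")
im=cv2.resize(f["img"][235:275,235:300,::-1],None,fx=12,fy=12,interpolation=cv2.INTER_CUBIC)
cv2.imwrite("pics/s5.png",im)
g=ctrl.grab_frame("wrist")
im=cv2.resize(g["img"][180:340,170:370,::-1],None,fx=3.7,fy=3.7,interpolation=cv2.INTER_CUBIC)
cv2.imwrite("pics/w5.png",im)
E
```

```text
(no output)
```

View pics/s5.png

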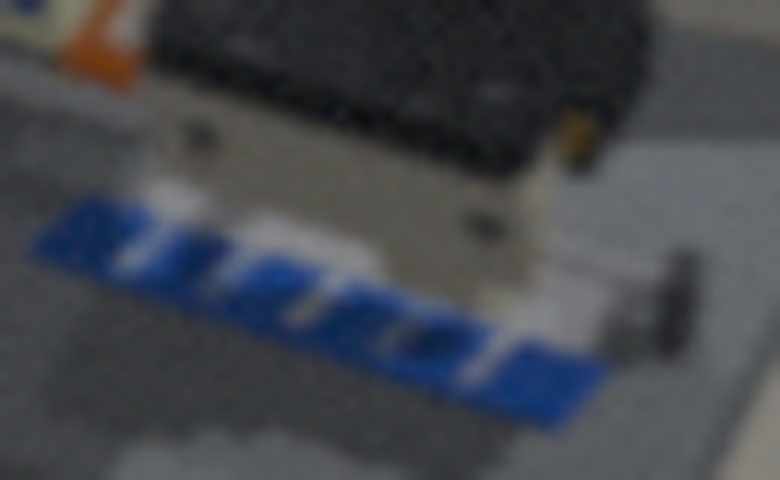

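View pics/w5.png

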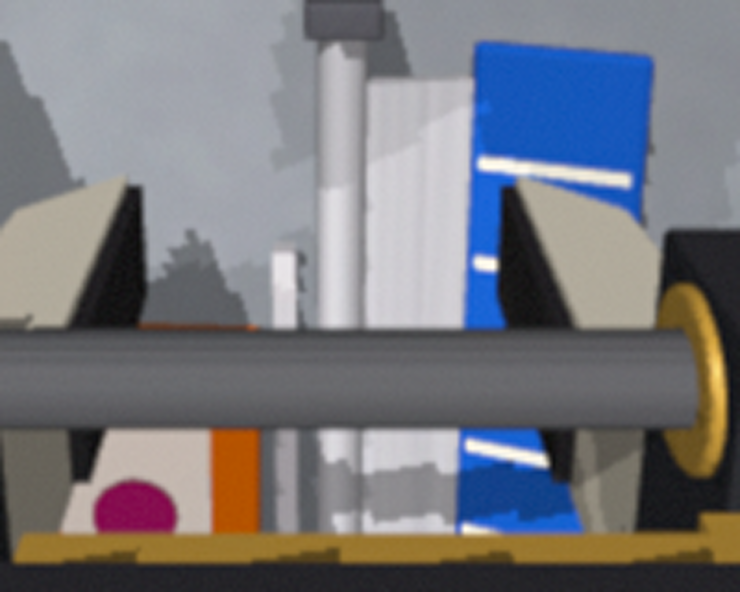

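```bash
python3 - <<'E'
from h import *
f=ctrl.grab_frame("side"); g=ctrl.grab_frame("wrist")
for z in (30,36,40,45,50,55): print(z,"side tip",W2S(ray(f,271.3,259.8,z/1e3)).round(1),"bar rear-outer corner",W2S(ray(f,235+558/12,235+430/12,z/1e3)).round(1),"bar rear inner", W2S(ray(f,235+605/12,235+365/12,z/1e3)).round(1))
for z in (36,42,47,52): print(z,"wrist R tip",W2S(ray(g,170+510/3.7,180+180/3.7,z/1e3)).round(1),"L",W2S(ray(g,170+135/3.7,180+180/3.7,z/1e3)).round(1),"bar rear in/out",W2S(ray(g,170+475/3.7,180+42/3.7,z/1e3)).round(1),W2S(ray(g,170+652/3.7,180+57/3.7,z/1e3)).round(1))
E
```

```text
30 side tip [-60.3  13.   30. ] bar rear-outer corner [-95.5  35.6  30. ] bar rear inner [-97.3  15.9  30. ]
36 side tip [-62.6  18.6  36. ] bar rear-outer corner [-97.4  41.   36. ] bar rear inner [-99.2  21.5  36. ]
40 side tip [-64.1  22.3  40. ] bar rear-outer corner [-98.7  44.6  40. ] bar rear inner [-100.5   25.2   40. ]
45 side tip [-65.9  26.9  45. ] bar rear-outer corner [-100.4   49.1   45. ] bar rear inner [-102.1   29.8   45. ]
50 side tip [-67.8  31.6  50. ] bar rear-outer corner [-102.    53.6   50. ] bar rear inner [-103.8   34.4   50. ]
55 side tip [-69.7  36.2  55. ] bar rear-outer corner [-103.6   58.1   55. ] bar rear inner [-105.4   39.    55. ]
36 wrist R tip [-75.   33.8  36. ] L [-75.1 -30.1  36. ] bar rear in/out [-99.5  26.9  36. ] [-96.9  56.1  36. ]
42 wrist R tip [-77.6  32.7  42. ] L [-77.7 -29.   42. ] bar rear in/out [-101.2   26.    42. ] [-98.7  54.2  42. ]
47 wrist R tip [-79.8  31.8  47. ] L [-79.8 -28.1  47. ] bar rear in/out [-102.7   25.3   47. ] [-100.3   52.6   47. ]
52 wrist R tip [-81.9  30.8  52. ] L [-82.  -27.1  52. ] bar rear in/out [-104.1   24.5   52. ] [-101.8   51.    52. ]
```

Two views place the fingertips at z≈47–49 mm (y≈+31.5 and -28.5), just above the bar. I'll go down another 11–12 mm, watching the force.

```bash
python3 -m inch '[0,0,0,0.008,0,0.004,100, 0,0,0,0.015,0,0.004,100, 0,0,0,0.015,0,0.004,100]';  python3 -m inch '[0,0,0,0.008,0,0,100, 0,0,0,0.008,0,0,100]'; python3 - <<'E'
from h import *
plan(-70,1,36)
f=ctrl.grab_frame("side")
im=cv2.resize(f["img"][235:275,235:300,::-1],None,fx=12,fy=12,interpolation=cv2.INTER_CUBIC)
cv2.imwrite("pics/s6.png",im)
g=ctrl.grab_frame("wrist")
im=cv2.resize(g["img"][180:340,170:370,::-1],None,fx=3.7,fy=3.7,interpolation=cv2.INTER_CUBIC)
cv2.imwrite("pics/w6.png",im)
E
```

```text
time_s: 5.62
tcp_pos: [0.4943, 0.1528, 0.0405]
eef_rot: [-1.005, 1.57, 0.281]
contact_force: [-0.6, 0.8, -0.1]
opening: 0.608
time_s: 5.88
tcp_pos: [0.4944, 0.1529, 0.0373]
eef_rot: [-0.917, 1.57, 0.368]
contact_force: [-0.1, -0.2, 2.7]
opening: 0.608
tool axes
 [[ 0.001 -0.96   0.281]
 [ 0.     0.281  0.96 ]
 [-1.    -0.001  0.   ]]
tcp stage [-69.9   2.5  15.3] target [0.4939 0.1515 0.058 ]
turn frac [-0.0001  0.0002  0.0002] shift frac [-0.0518  0.0002 -0.0038]
t 5.875 F [-0.1 -0.2  2.7] open 0.608 q [-0.55  0.5   0.2   2.04 -0.17  0.61  1.04]
```

View pics/s6.png

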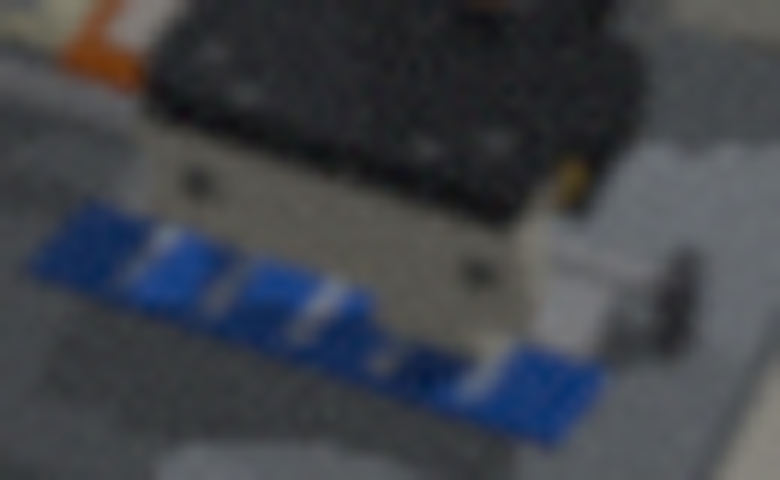

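View pics/w6.png

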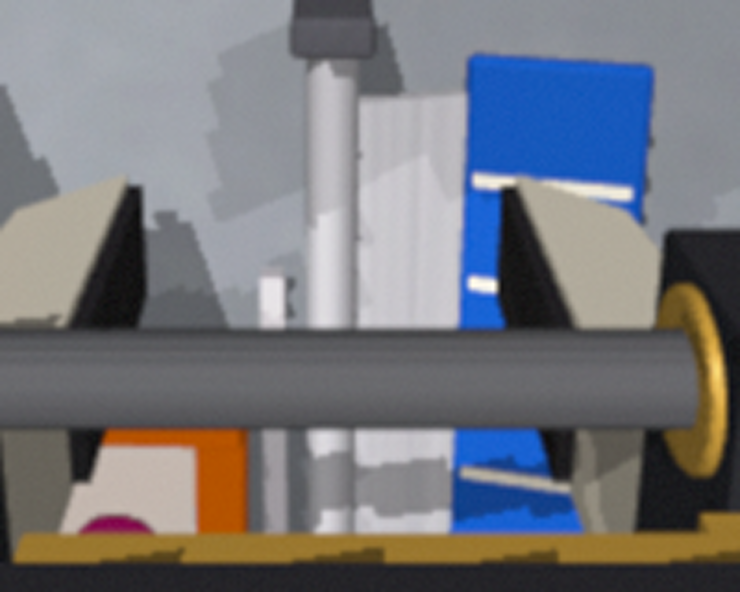

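Contact: 2.7 N up, and the bar's outer edge is starting to drop. I'll continue to the rigid stop.

```bash
python3 -m inch '[0,0,0,0.006,0,0,100, 0,0,0,0.01,0,0,100, 0,0,0,0.01,0,0,100]';  python3 -m inch '[0,0,0,0.006,0,0,100, 0,0,0,0.006,0,0,100]';python3 -m inch '[0,0,0,0.004,0,0,100, 0,0,0,0.004,0,0,100]'; python3 - <<'E'
from h import *
plan(-70,1,36)
f=ctrl.grab_frame("side")
im=cv2.resize(f["img"][215:275,225:300,::-1],None,fx=10,fy=10,interpolation=cv2.INTER_CUBIC)
cv2.imwrite("pics/s7.png",im)
E
```

```text
time_s: 6.35
tcp_pos: [0.4943, 0.1525, 0.0333]
eef_rot: [-1.417, 1.57, -0.131]
contact_force: [-1.8, -0.9, 5.5]
opening: 0.602
time_s: 6.6
tcp_pos: [0.4942, 0.152, 0.0309]
eef_rot: [-2.451, 1.57, -1.166]
contact_force: [-1.4, -1.6, 7.7]
opening: 0.606
time_s: 6.85
tcp_pos: [0.4943, 0.152, 0.0302]
eef_rot: [-1.223, 1.57, 0.062]
contact_force: [-5.7, -2.1, 20.6]
opening: 0.606
tool axes
 [[ 0.001 -0.959  0.282]
 [ 0.     0.282  0.959]
 [-1.    -0.001  0.   ]]
tcp stage [-69.7   1.6   8.2] target [0.4939 0.1515 0.058 ]
turn frac [-0.0004  0.0001  0.0002] shift frac [-0.0695  0.0007 -0.0016]
t 6.85 F [-5.7 -2.1 20.6] open 0.606 q [-0.55  0.51  0.19  2.04 -0.17  0.6   1.05]
```

View pics/s7.png

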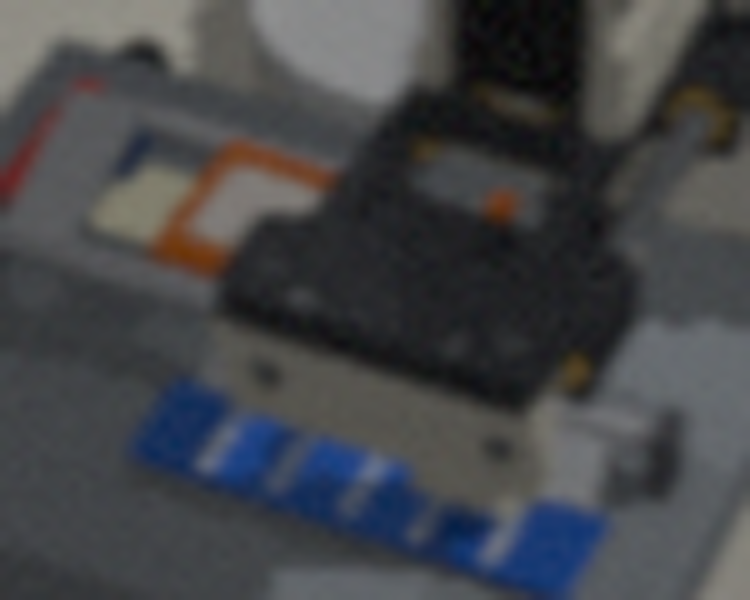

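The force rose sharply to about 20 N, so the bar is at its rigid stop, and the side view shows the foot raised. Now I'll push along +stage x (tool -y) with reduced press, first a short leg.

```bash
python3 -m inch '[0,0,0,0.0015,0,0,100, 0,0,0,0.0015,-0.01,0,100, 0,0,0,0.0015,-0.02,0,100, 0,0,0,0.0015,-0.03,0,100, 0,0,0,0.0015,-0.04,0,100, 0,0,0,0.0015,-0.05,0,100, 0,0,0,0.0015,-0.05,0,100]'; python3 - <<'E'
from h import *
plan(-14.5,1,36)
f=ctrl.grab_frame("side")
im=cv2.resize(f["img"][215:275,225:300,::-1],None,fx=10,fy=10,interpolation=cv2.INTER_CUBIC)
cv2.imwrite("pics/s8.png",im)
E
```

```text
time_s: 7.78
tcp_pos: [0.5089, 0.1481, 0.03]
eef_rot: [1.655, 1.564, 2.943]
contact_force: [-18.2, 4.0, 29.8]
opening: 0.607
tool axes
 [[-0.007 -0.96   0.279]
 [ 0.001  0.279  0.96 ]
 [-1.     0.007 -0.001]]
tcp stage [-54.7   2.    8. ] target [0.5471 0.1359 0.058 ]
turn frac [ 0.0006 -0.0002 -0.0023] shift frac [-0.0708 -0.0999 -0.0028]
t 7.775 F [-18.2   4.   29.8] open 0.607 q [-0.52  0.53  0.19  2.   -0.17  0.63  1.07]
```

View pics/s8.png

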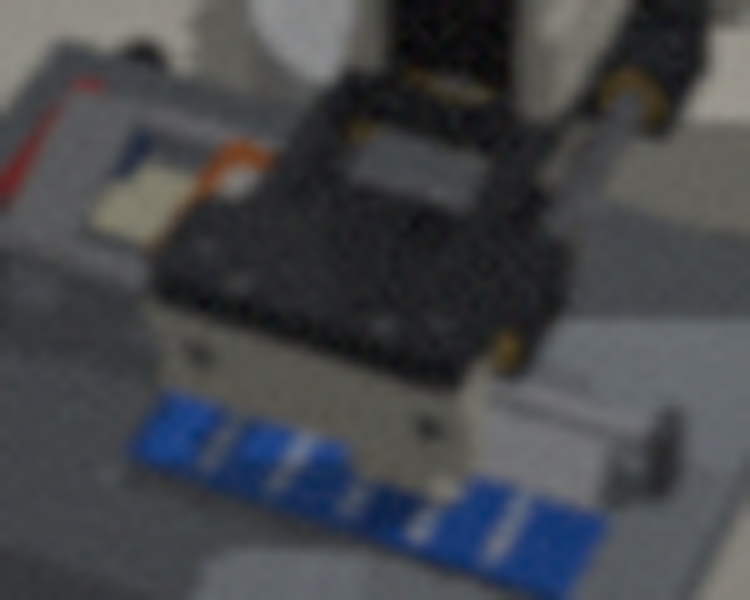

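Moved 15 of 20 mm and blocked at about 18 N sideways. I'll check the clip's actual angle and what is touching before pushing harder.

```bash
cat >> h.py <<'E'
def clip(ly,lz,x,a):  # local (pressed, deg 0 tilt) offset from axle; a=clip angle
    t=.32-a; return (x,4+ly*np.cos(t)-lz*np.sin(t),44+ly*np.sin(t)+lz*np.cos(t))
E
python3 - <<'E'
from h import *
f=ctrl.grab_frame("side")
for a in (0,.1,.2,.32):
    print(a,[ (np.round(proj(f,S2W(*clip(ly,lz,x,a))),1)-[225,215])*10 for ly,lz,x in [(19,-8,-100),(47,-8,-100),(47,-8,12),(47,-12,-100)]])
print("tab top corners if holder at -10:",[(np.round(proj(f,S2W(-50,y,50)),1)-[225,215])*10 for y in(-57,-11)])
print("front top corners at -10:",[(np.round(proj(f,S2W(30,y,38)),1)-[225,215])*10 for y in(-57,-11)])
im=cv2.resize(f["img"][195:285,205:315,::-1],None,fx=7,fy=6.6,interpolation=cv2.INTER_CUBIC)
im=cv2.convertScaleAbs(im,alpha=1.8,beta=10)
cv2.imwrite("pics/s9.png",im)
g=ctrl.grab_frame("wrist");cv2.imwrite("pics/w9.png",cv2.resize(g["img"][140:340,130:390,::-1],None,fx=3,fy=3,interpolation=cv2.INTER_CUBIC))
g=ctrl.grab_frame("top");cv2.imwrite("pics/t9.png",cv2.resize(g["img"][145:245,120:250,::-1],None,fx=6,fy=6,interpolation=cv2.INTER_CUBIC))
E
```

```text
0 [array([603., 494.]), array([561., 545.]), array([114., 395.]), array([558., 560.])]
0.1 [array([604., 500.]), array([559., 561.]), array([113., 411.]), array([557., 576.])]
0.2 [array([604., 505.]), array([559., 576.]), array([114., 426.]), array([557., 590.])]
0.32 [array([605., 510.]), array([559., 592.]), array([116., 442.]), array([558., 604.])]
tab top corners if holder at -10: [array([539., 192.]), array([465., 309.])]
front top corners at -10: [array([245., 138.]), array([165., 250.])]
```

View pics/s9.png

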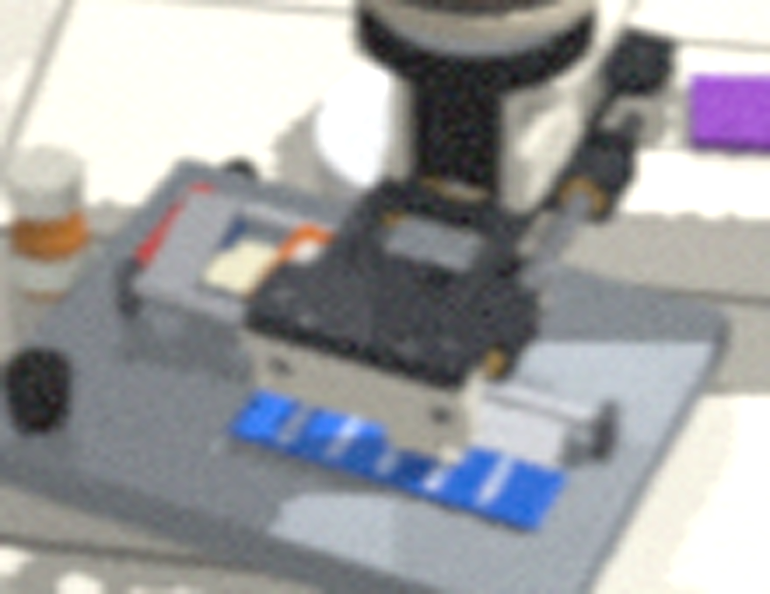

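View pics/w9.png

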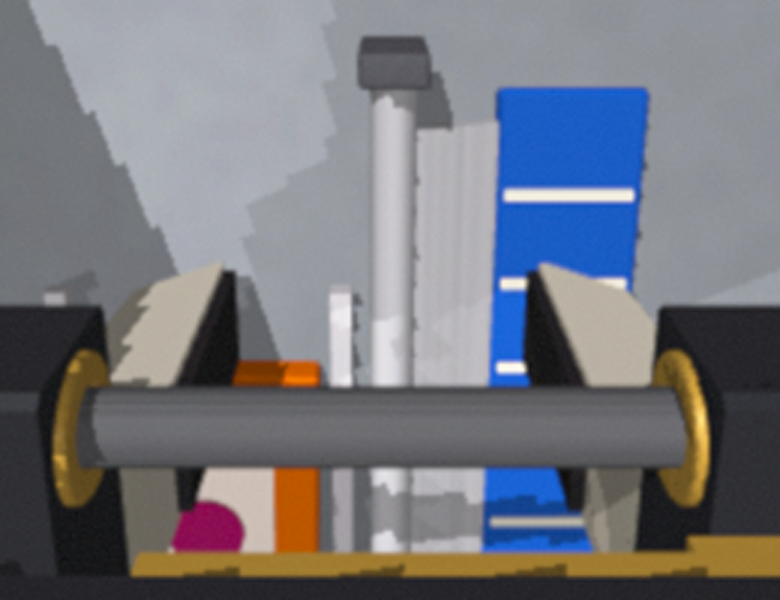

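View pics/t9.png

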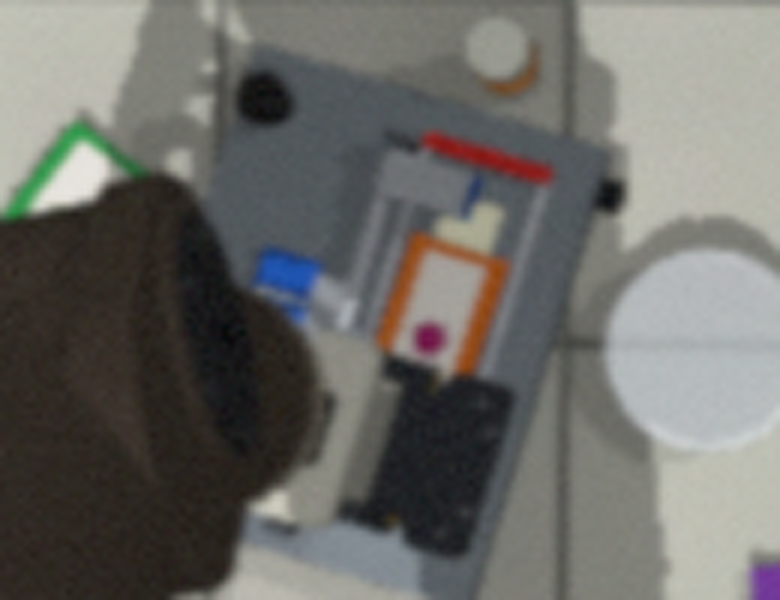

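```bash
python3 - <<'E'
from h import *
g=ctrl.grab_frame("wrist");t=ctrl.grab_frame("top")
print("tab rear top (wrist)",W2S(ray(g,130+280/3,140+362/3,.05)).round(1))
print("tab front-top (wrist)",W2S(ray(g,130+280/3,140+385/3,.05)).round(1))
print("holder front (top)",W2S(ray(t,120+463/6,145+250/6-2,.038)).round(1), "stop", W2S(ray(t,120+488/6,145+160/6,.037)).round(1))
print("bearing rear face top (wrist), exp -109,z52:",W2S(ray(g,130+395/3,140+38/3,.052)).round(1),"bar rear exp -100:",W2S(ray(g,130+570/3,140+90/3,.036)).round(1))
print("rail rear end exp -59 z34:",W2S(ray(g,130+341/3,140+288/3,.034)).round(1))
print("tip rear L at z36,40,45:",[W2S(ray(g,130+225/3,140+265/3,z)).round(1) for z in(.036,.04,.045)])
s=ctrl.observe();print(s["wrist_torque"],s["contact_force"],s["tcp_pos"])
cv2.imwrite("pics/t10.png",cv2.convertScaleAbs(cv2.resize(t["img"][190:240,165:225,::-1],None,fx=12,fy=12,interpolation=cv2.INTER_CUBIC),alpha=2))
E
```

```text
tab rear top (wrist) [-54.3 -15.1  50. ]
tab front-top (wrist) [-49.7 -15.3  50. ]
holder front (top) [ 40.9 -38.4  38. ] stop [ 78.1 -38.4  37. ]
bearing rear face top (wrist), exp -109,z52: [-112.6    5.    52. ] bar rear exp -100: [-101.    36.7   36. ]
rail rear end exp -59 z34: [-61.5  -4.8  34. ]
tip rear L at z36,40,45: [array([-67.1, -26.7,  36. ]), array([-68.8, -26. ,  40. ]), array([-70.9, -25. ,  45. ])]
[1.51775321 4.07701339 0.5673154 ] [-19.42129148   2.44209843  28.62743386] [0.50888652 0.14813344 0.03000109]
```

View pics/t10.png

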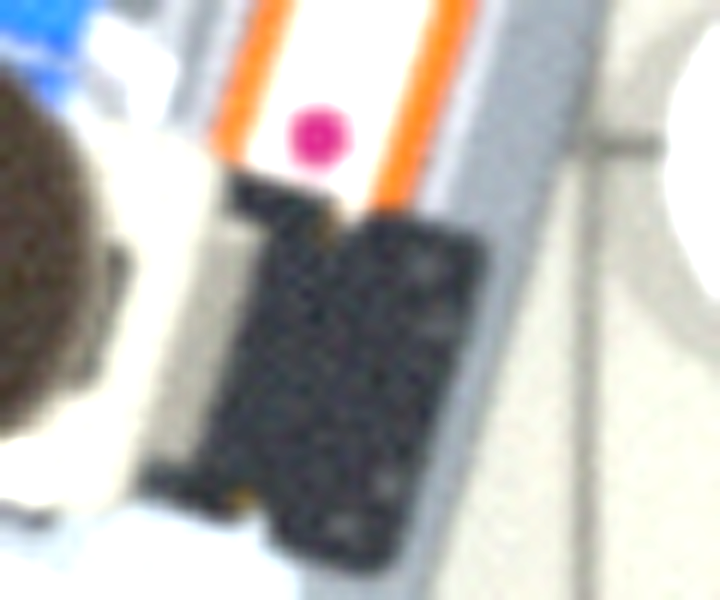

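```bash
python3 - <<'E'
from h import *
f=ctrl.grab_frame("side");t=ctrl.grab_frame("top")
q=lambda P:np.round((np.array(proj(f,P))-[205,195])*[7,6.6]).astype(int)
for y in (33,49,97):
  for z in (36,50,74,90):
    print("y",y,"z",z,[tuple(q(S2W(-54.7+d,y,z))) for d in(-37.5,-9.5,9.5,37.5)])
im=cv2.convertScaleAbs(cv2.resize(f["img"][200:275,215:310,::-1],None,fx=8,fy=8,interpolation=cv2.INTER_LANCZOS4),alpha=2.2)
cv2.imwrite("pics/s11.png",im)
print("initial tab rear corners z50 (top0)",[W2S(ray(t,105+x/5,135+y/4.8,.05)).round(1) for x,y in[(372,368),(452,392)]],"front z38",[W2S(ray(t,105+x/5,135+y/4.8,.038)).round(1) for x,y in[(420,235),(498,258)]])
E
```

```text
y 33 z 36 [(np.int64(530), np.int64(480)), (np.int64(451), np.int64(456)), (np.int64(399), np.int64(439)), (np.int64(323), np.int64(415))]
y 33 z 50 [(np.int64(531), np.int64(452)), (np.int64(452), np.int64(427)), (np.int64(399), np.int64(411)), (np.int64(323), np.int64(387))]
y 33 z 74 [(np.int64(534), np.int64(401)), (np.int64(454), np.int64(377)), (np.int64(400), np.int64(361)), (np.int64(323), np.int64(337))]
y 33 z 90 [(np.int64(536), np.int64(367)), (np.int64(455), np.int64(343)), (np.int64(401), np.int64(326)), (np.int64(322), np.int64(303))]
y 49 z 36 [(np.int64(511), np.int64(511)), (np.int64(432), np.int64(486)), (np.int64(379), np.int64(469)), (np.int64(302), np.int64(445))]
y 49 z 50 [(np.int64(513), np.int64(483)), (np.int64(433), np.int64(457)), (np.int64(379), np.int64(441)), (np.int64(302), np.int64(416))]
y 49 z 74 [(np.int64(515), np.int64(432)), (np.int64(434), np.int64(407)), (np.int64(380), np.int64(390)), (np.int64(301), np.int64(366))]
y 49 z 90 [(np.int64(517), np.int64(398)), (np.int64(435), np.int64(373)), (np.int64(380), np.int64(356)), (np.int64(301), np.int64(332))]
y 97 z 36 [(np.int64(452), np.int64(609)), (np.int64(371), np.int64(582)), (np.int64(316), np.int64(564)), (np.int64(237), np.int64(537))]
y 97 z 50 [(np.int64(453), np.int64(580)), (np.int64(371), np.int64(553)), (np.int64(316), np.int64(535)), (np.int64(236), np.int64(509))]
y 97 z 74 [(np.int64(455), np.int64(529)), (np.int64(371), np.int64(502)), (np.int64(316), np.int64(484)), (np.int64(235), np.int64(458))]
y 97 z 90 [(np.int64(456), np.int64(494)), (np.int64(372), np.int64(467)), (np.int64(315), np.int64(449)), (np.int64(234), np.int64(423))]
initial tab rear corners z50 (top0) [array([-42.5, -16.8,  50. ]), array([-42.8, -61.6,  50. ])] front z38 [array([ 36.3, -16.6,  38. ]), array([ 36.2, -60.9,  38. ])]
```

View pics/s11.png

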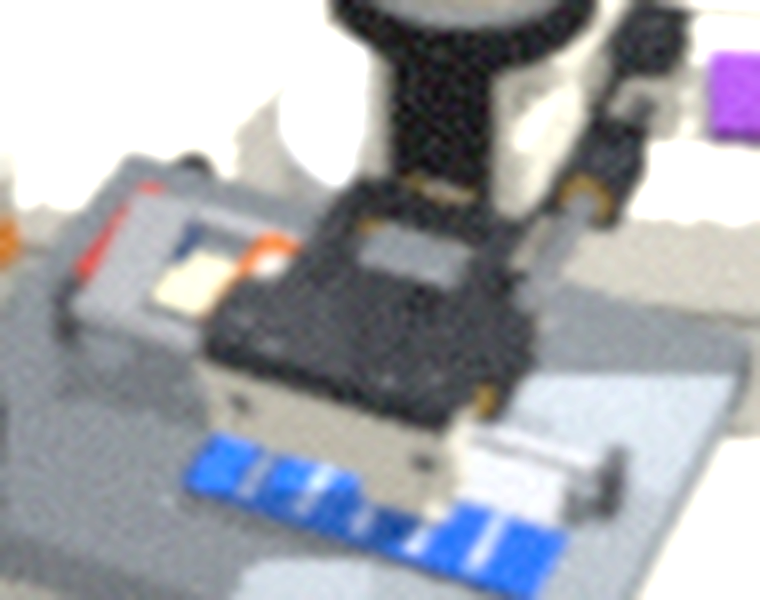

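The bar is fully down (its corner matches the 0.32 prediction) and the holder hasn't moved: tab rear at about x=-43, with the finger front at -45. The side/down force ratio is about 0.6, which looks like friction from pressing too hard on the bar. I'll ease the press first.

```bash
python3 -m inch '[0,0,0,-0.001,0,0,100, 0,0,0,-0.0015,0,0,100, 0,0,0,-0.0015,0,0,100]'; python3 - <<'E'
from h import *
plan(-14.5,1,36)
E
```

```text
time_s: 8.55
tcp_pos: [0.5084, 0.1483, 0.0307]
eef_rot: [1.648, 1.563, 2.936]
contact_force: [-3.5, -0.7, 8.7]
opening: 0.603
tool axes
 [[-0.008 -0.96   0.279]
 [ 0.002  0.279  0.96 ]
 [-1.     0.008 -0.001]]
tcp stage [-55.2   2.    8.7] target [0.5471 0.1359 0.058 ]
turn frac [ 0.0007 -0.0002 -0.0025] shift frac [-0.069  -0.1012 -0.0028]
t 8.55 F [-3.5 -0.7  8.7] open 0.603 q [-0.52  0.53  0.19  2.01 -0.17  0.63  1.07]
```

```bash
python3 -m inch '[0,0,-0.0025,0,-0.01,0,100, 0,0,-0.0025,-0.0001,-0.02,0,100, 0,0,-0.0025,-0.0003,-0.03,0,100, 0,0,-0.0025,-0.0004,-0.04,0,100, 0,0,-0.0025,-0.0004,-0.04,0,100]'; python3 - <<'E'
from h import *
plan(-14.5,1,36)
f=ctrl.grab_frame("side")
im=cv2.convertScaleAbs(cv2.resize(f["img"][200:275,215:310,::-1],None,fx=8,fy=8,interpolation=cv2.INTER_LANCZOS4),alpha=1.8)
cv2.imwrite("pics/s12.png",im)
g=ctrl.grab_frame("top");cv2.imwrite("pics/t12.png",cv2.resize(g["img"][145:245,120:250,::-1],None,fx=6,fy=6,interpolation=cv2.INTER_CUBIC))
E
```

```text
time_s: 9.18
tcp_pos: [0.5212, 0.1448, 0.0306]
eef_rot: [1.855, 1.566, -3.138]
contact_force: [-9.5, 1.5, 12.7]
opening: 0.61
tool axes
 [[-0.004 -0.961  0.277]
 [-0.     0.277  0.961]
 [-1.     0.004 -0.001]]
tcp stage [-41.9   2.3   8.6] target [0.5471 0.1359 0.058 ]
turn frac [ 0.0013 -0.0004 -0.0013] shift frac [-0.0687 -0.0681 -0.0035]
t 9.175 F [-9.5  1.5 12.7] open 0.61 q [-0.51  0.54  0.19  1.98 -0.17  0.64  1.08]
```

View pics/s12.png

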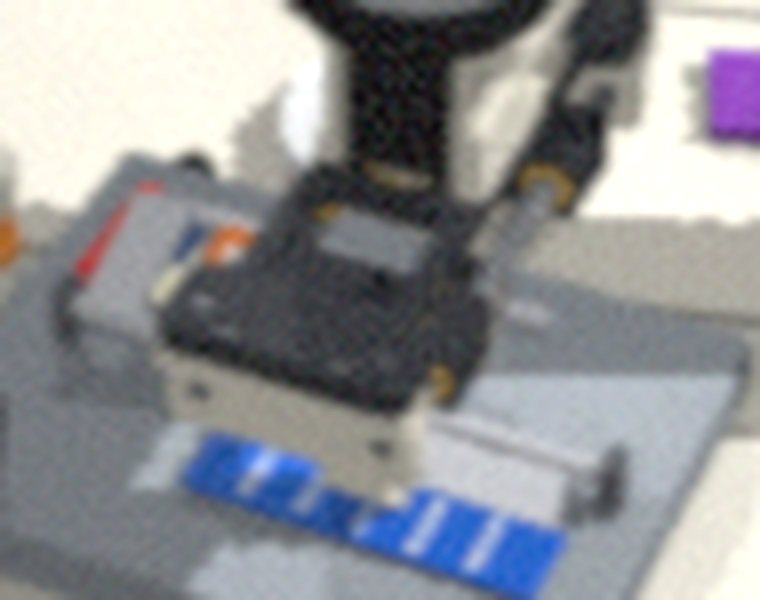

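View pics/t12.png

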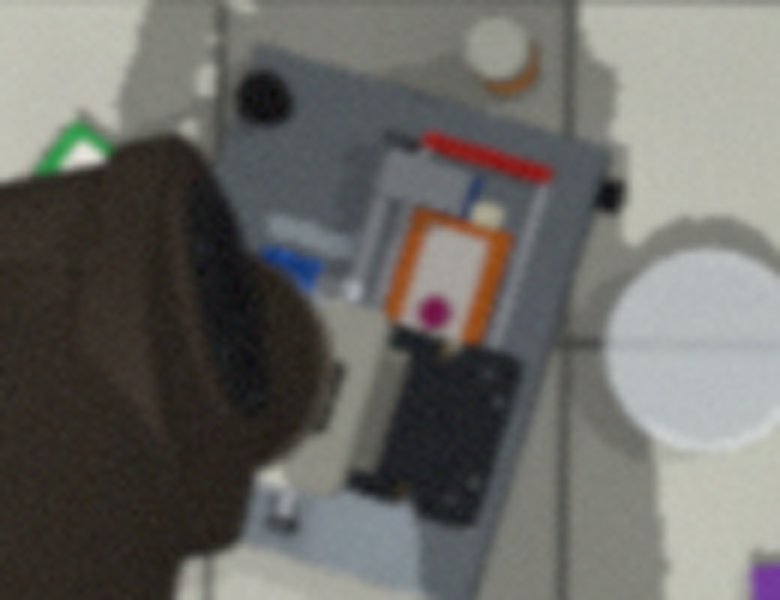

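The holder is now sliding: its front edge has moved about 11 mm, with roughly 27 mm to go. Continuing.

```bash
python3 -m inch '[0.001,0,-0.001,-0.0002,-0.015,-0.001,100, 0.001,0,-0.001,-0.0003,-0.03,-0.002,100, 0.001,0,-0.001,-0.0003,-0.04,-0.003,100, 0.001,0,-0.001,-0.0004,-0.05,-0.003,100, 0.001,0,-0.001,-0.0004,-0.055,-0.003,100, 0.001,0,-0.001,-0.0004,-0.055,-0.003,100]'; python3 - <<'E'
from h import *
plan(-14.5,1,36)
f=ctrl.grab_frame("side")
im=cv2.convertScaleAbs(cv2.resize(f["img"][200:275,215:310,::-1],None,fx=8,fy=8,interpolation=cv2.INTER_LANCZOS4),alpha=1.8)
cv2.imwrite("pics/s13.png",im)
g=ctrl.grab_frame("top");cv2.imwrite("pics/t13.png",cv2.resize(g["img"][145:245,120:250,::-1],None,fx=6,fy=6,interpolation=cv2.INTER_CUBIC))
E
```

```text
time_s: 10.02
tcp_pos: [0.539, 0.1388, 0.0307]
eef_rot: [1.848, 1.564, 3.136]
contact_force: [-10.7, 3.5, 15.9]
opening: 0.608
tool axes
 [[-0.006 -0.96   0.278]
 [ 0.     0.278  0.96 ]
 [-1.     0.006 -0.002]]
tcp stage [-23.1   1.5   8.7] target [0.5471 0.1359 0.058 ]
turn frac [ 0.0009 -0.0006 -0.0019] shift frac [-0.0685 -0.0211 -0.0015]
t 10.025 F [-10.7   3.5  15.9] open 0.608 q [-0.48  0.56  0.19  1.94 -0.17  0.66  1.1 ]
```

View pics/s13.png

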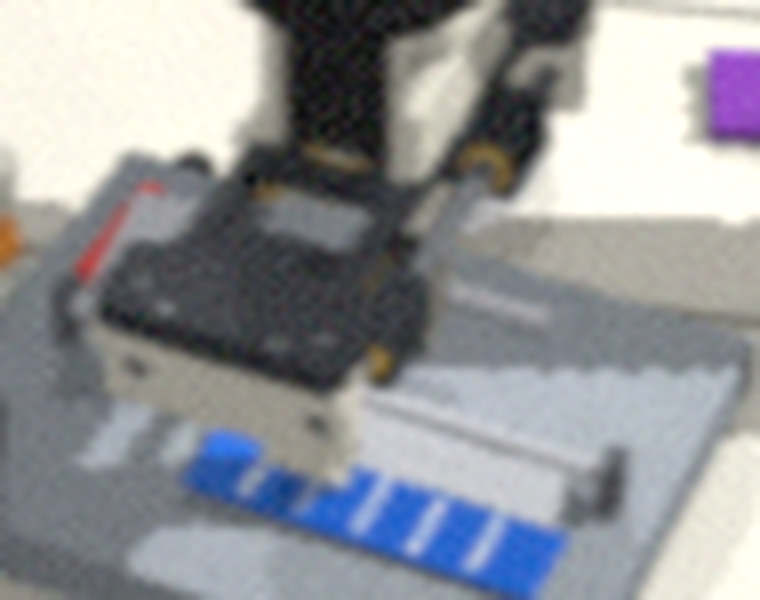

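View pics/t13.png

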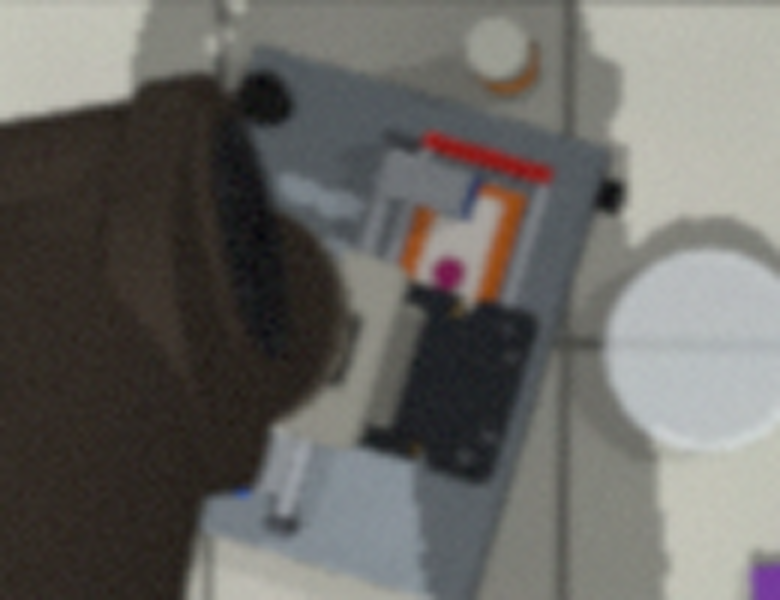

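The holder is passing under the foot, with about 9 mm left to the red stop. Pushing until the side force rises.

```bash
python3 -m inch '[0.001,0,-0.002,-0.0004,-0.01,0,100, 0.001,0,-0.002,-0.0005,-0.02,0,100, 0.001,0,-0.002,-0.0005,-0.026,0,100, 0.001,0,-0.002,-0.0005,-0.026,0,100]'; python3 -m inch '[0,0,0,-0.0003,-0.01,0,100, 0,0,0,-0.0003,-0.015,0,100, 0,0,0,-0.0003,-0.015,0,100]'; python3 - <<'E'
from h import *
plan(-14.5,1,36)
g=ctrl.grab_frame("top");cv2.imwrite("pics/t14.png",cv2.resize(g["img"][145:210,170:235,::-1],None,fx=9,fy=9,interpolation=cv2.INTER_CUBIC))
g=ctrl.grab_frame("wrist");cv2.imwrite("pics/w14.png",g["img"][:,:,::-1])
E
```

```text
time_s: 10.62
tcp_pos: [0.5461, 0.137, 0.0307]
eef_rot: [2.037, 1.565, -2.959]
contact_force: [-11.1, 2.5, 17.1]
opening: 0.612
time_s: 11.0
tcp_pos: [0.5463, 0.1369, 0.0306]
eef_rot: [1.841, 1.556, 3.13]
contact_force: [-19.8, 3.4, 24.4]
opening: 0.61
tool axes
 [[-0.015 -0.961  0.278]
 [ 0.     0.278  0.961]
 [-1.     0.014 -0.004]]
tcp stage [-15.6   1.8   8.6] target [0.5471 0.1359 0.058 ]
turn frac [ 0.0011 -0.0013 -0.0046] shift frac [-0.0684 -0.0017 -0.0023]
t 11.0 F [-19.8   3.4  24.4] open 0.61 q [-0.47  0.57  0.19  1.91 -0.17  0.68  1.11]
```

View pics/t14.png

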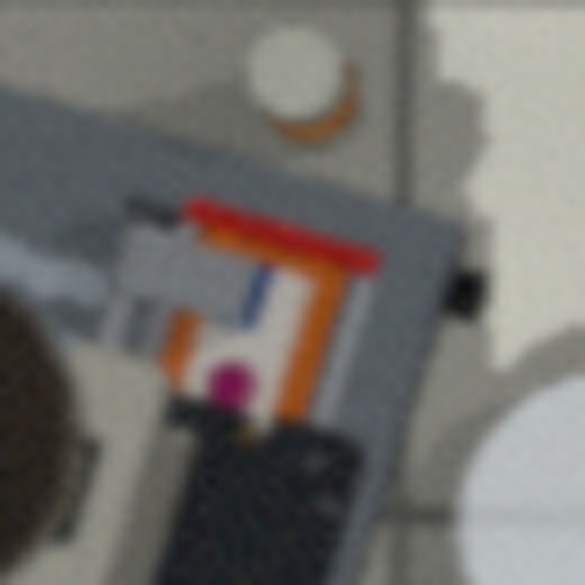

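View pics/w14.png

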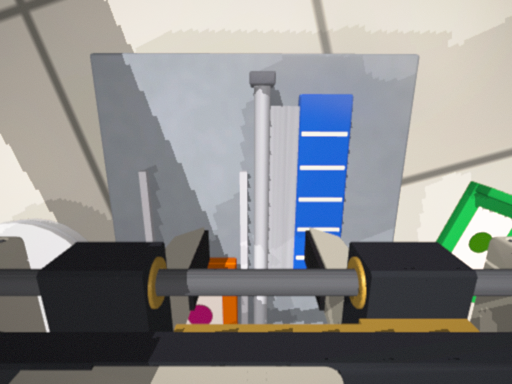

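The orange front edge is flush with the red stop and the motion has stalled (0.2 mm for a 6 mm command). I'll ease the press while keeping a light push to confirm it's home.

```bash
python3 -m inch '[0,0,-0.002,-0.0015,-0.008,0,100, 0,0,-0.002,-0.0018,-0.008,0,100, 0,0,-0.002,-0.0018,-0.008,0,100]'; python3 - <<'E'
from h import *
plan(-20,1,36)
E
```

```text
time_s: 11.48
tcp_pos: [0.5462, 0.137, 0.0309]
eef_rot: [1.929, 1.557, -3.063]
contact_force: [-9.6, 1.2, 11.3]
opening: 0.608
tool axes
 [[-0.014 -0.961  0.276]
 [-0.001  0.277  0.961]
 [-1.     0.013 -0.005]]
tcp stage [-15.7   1.8   8.9] target [0.5419 0.1374 0.058 ]
turn frac [ 0.0015 -0.0016 -0.0042] shift frac [-0.0677  0.0117 -0.0024]
t 11.475 F [-9.6  1.2 11.3] open 0.608 q [-0.47  0.57  0.19  1.92 -0.17  0.68  1.11]
```

It's home: no further travel under light press. I'll back off 7 mm with the bar still held, then raise slowly.

```bash
python3 -m inch '[0,0,0,0,0.008,0,100, 0,0,0,0.0003,0.018,0,100, 0,0,-0.004,0.0003,0.018,0,100]'; python3 -m inch '[0,0,0,-0.006,0,0,100, 0,0,0,-0.012,0,0,100, 0,0,0,-0.018,0,0,100, 0,0,0,-0.024,0,0,100, 0,0,0,-0.03,0,0,100, 0,0,0,-0.036,0,0,100, 0,0,0,-0.05,0,0,100, 0,0,0,-0.08,0,0,100, 0,0,0,-0.15,0,0,100, 0,0,0,-0.25,0,0,100, 0,0,0,-0.35,0,0,100, 0,0,0,-0.35,0,0,100, 0,0,0,-0.35,0,0,100]'; python3 - <<'E'
from h import *
plan(-150,1,150)
f=ctrl.grab_frame("side")
im=cv2.convertScaleAbs(cv2.resize(f["img"][200:275,215:310,::-1],None,fx=8,fy=8,interpolation=cv2.INTER_LANCZOS4),alpha=1.6)
cv2.imwrite("pics/s15.png",im)
g=ctrl.grab_frame("top");cv2.imwrite("pics/t15.png",cv2.resize(g["img"][145:245,120:250,::-1],None,fx=6,fy=6,interpolation=cv2.INTER_CUBIC))
g=ctrl.grab_frame("wrist");cv2.imwrite("pics/w15.png",g["img"][:,:,::-1])
E
```

```text
time_s: 11.85
tcp_pos: [0.5416, 0.1389, 0.0316]
eef_rot: [-2.35, 1.566, -1.06]
contact_force: [3.2, -1.0, 6.5]
opening: 0.609
time_s: 13.48
tcp_pos: [0.541, 0.1395, 0.1718]
eef_rot: [-2.288, 1.566, -0.999]
contact_force: [-0.2, 0.4, -0.7]
opening: 0.608
tool axes
 [[ 0.002 -0.961  0.277]
 [-0.004  0.277  0.961]
 [-1.    -0.003 -0.003]]
tcp stage [-21.4   2.7 149.8] target [0.4171 0.174  0.172 ]
turn frac [ 0.0013 -0.0009  0.0011] shift frac [-0.0016  0.3215 -0.003 ]
t 13.475 F [-0.2  0.4 -0.7] open 0.608 q [-0.54  0.38  0.25  1.82 -0.11  0.96  1.05]
```

View pics/s15.png

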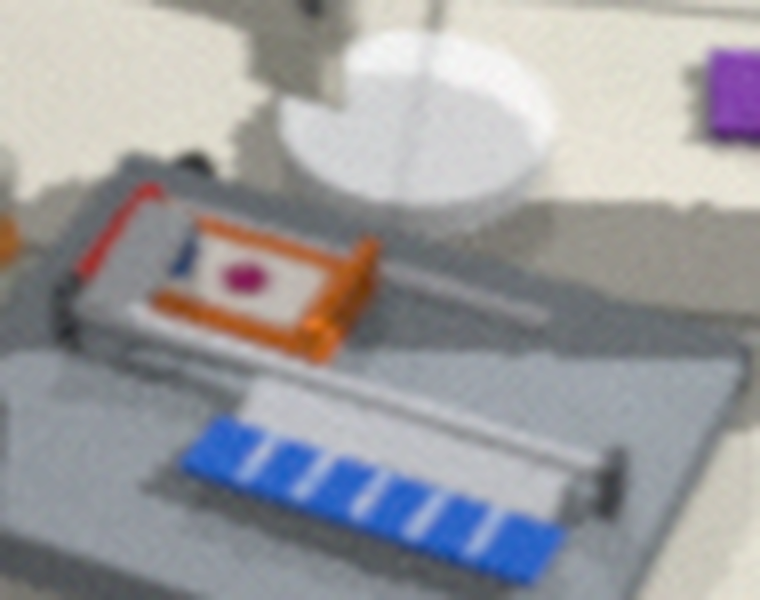

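View pics/t15.png

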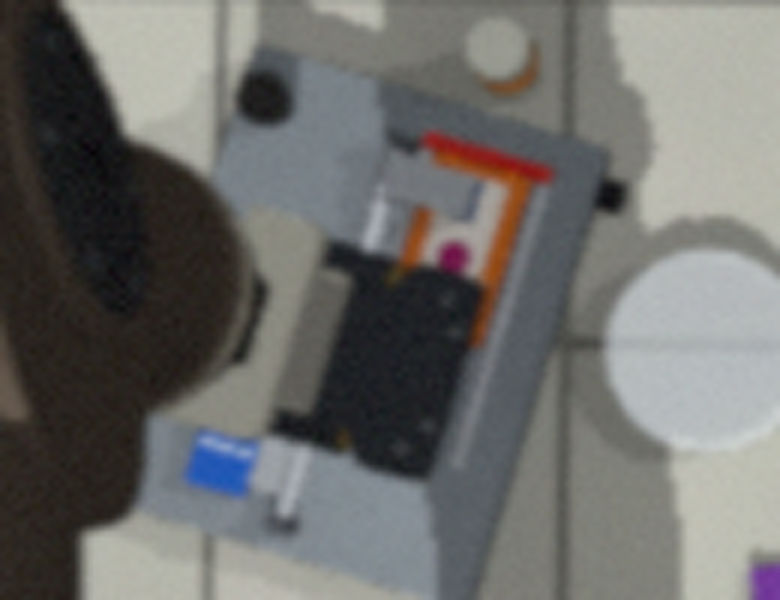

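View pics/w15.png

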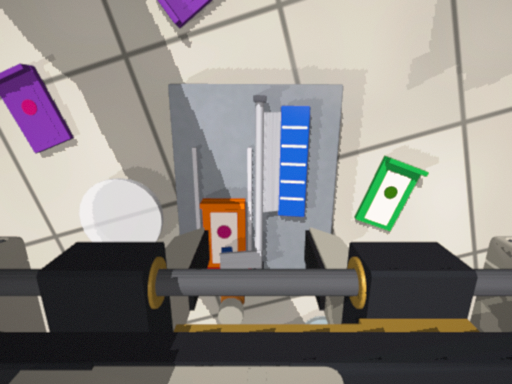

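The clip has come down on the holder and the orange front edge touches the red stop along its width. I'll move a little further clear, run a last numeric check, then hand in.

```bash
python3 -m inch '[0,0,0,-0.1,0.2,0,100, 0,0,0,-0.1,0.3,0,100, 0,0,0,-0.1,0.3,0,100, 0,0,0,-0.1,0.3,0,100, 0,0,0,-0.1,0.3,0,100]'; python3 - <<'E'
from h import *
t=ctrl.grab_frame("top");f=ctrl.grab_frame("side")
for n,z,box in [("red",.037,(180,150,220,190)),("orange",.04,(175,160,212,225))]:
    r,k=rect(mask(t,n,box));P=np.array([W2S(ray(t,*p,z)) for p in cv2.boxPoints(r)]);print(n,k,P[:,:2].round(1).tolist())
print("side: tab top rear corners exp home",[np.round((np.array(proj(f,S2W(-5,y,50)))-[215,200])*8) for y in(-57,-11)], "bar outer rear at .15:",np.round((np.array(proj(f,S2W(*clip(47,-8,-100,.15))))-[215,200])*8))
cv2.imwrite("pics/t16.png",cv2.resize(t["img"][135:255,105:265,::-1],None,fx=5,fy=5,interpolation=cv2.INTER_CUBIC))
E
```

```text
time_s: 14.25
tcp_pos: [0.4262, 0.1721, 0.21]
eef_rot: [-2.801, 1.565, -1.513]
contact_force: [-0.8, -0.1, 0.1]
opening: 0.61
red 42 [[77.8, -8.5], [83.3, -8.5], [82.7, -65.5], [77.2, -65.4]]
orange 175 [[-2.2, -13.8], [77.4, -15.1], [76.1, -59.0], [-3.4, -57.5]]
side: tab top rear corners exp home [array([377., 233.]), array([315., 324.])] bar outer rear at .15: [527. 575.]
```

View pics/t16.png

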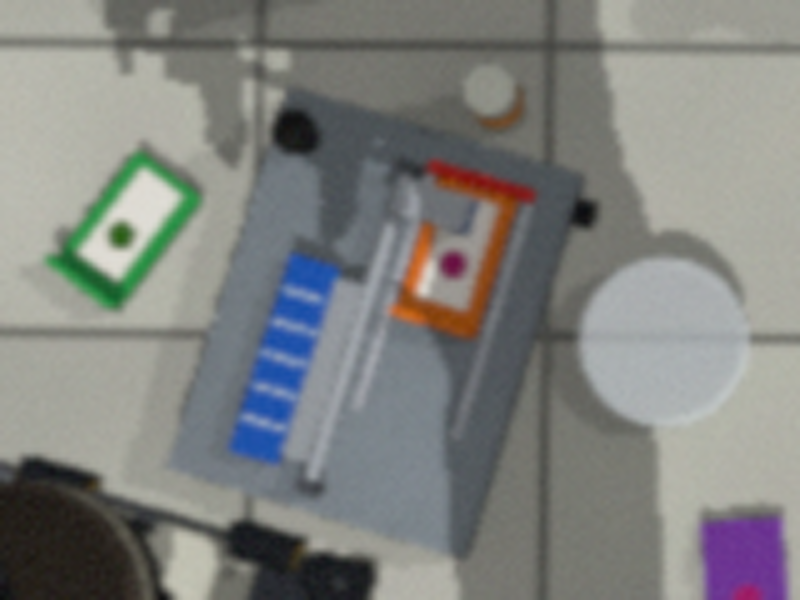

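The holder's front (76–77 mm) meets the stop's face (77–78 mm, same bias), and everything else is where it was. Handing in.

```bash
python3 -c "
from bench import ctrl
print(ctrl.job_done())"
```

```text
the job is handed in; nothing more can be done
None
```

The orange holder is home against the red stop with the clip resting on it, and the job is handed in at about 14.4 s on the robot's clock. One fingertip held the blue bar down at its stop. The other pushed the holder under the raised foot until it stalled. I then backed off with the bar still held, let the clip come down, and moved the arm clear.

**Last checks:**
- **Holder position:** in the top view its front edge measures x ≈ 76–77 mm and the stop's face ≈ 77–78 mm. Both read about 2 mm high, so they agree with contact. There is no visible gap across the width.
- **Clip:** the bar's corner in the side view matches the predicted clip angle of 0.15, which is the resting-on-plate reading.
- **Everything else:** the stopper, vial, dish and green spare look unmoved, and the tool force reads about 0 N.

**What disagreed:**
- **Fingertip height:** with the gripper partly open, the fingertips stood about 28 mm further back than the nominal 22 mm ahead of the TCP. I pressed by force and pictures instead.
- **First push:** it stalled before moving the holder because I was pressing the bar too hard, at about 30 N. I eased it to about 9 N, and the press was 9–24 N during the rest of the push.
- **Camera agreement:** stage positions differed between the cameras by 2–5 mm, and one wrist reading of the tab was off by about 8 mm. I used averages and contact instead.

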